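Free the lift stand's pawl with a pick and let the cartridge down

ROBOT

A 7-joint arm with a two-finger parallel gripper is mounted at the origin on the work surface. World frame = base frame: x ahead of the robot, y to its left, z up, the work surface at z = 0. Lengths are in mm, angles in rad, forces in N, time in s.
With the tool pointing down it reaches from about 400 to 875 mm from the base axis. Payload 6.5 kg.
Tool frame: the origin (TCP) lies between the finger pads; the fingertips stand 17 mm ahead of it and the grasp point (between the pads) lies 2 mm behind it (robot.tips_ahead is the distance from the TCP to the fingertips, in mm); z points along the fingers, y is the line along which they close (so a half turn about z gives the same grasp; the last joint's range is limited). The gripper opens to 88 mm and grips with 3 to 60 N. Pads are 18 mm wide; open, the fingers measure 123 mm over their backs; the gripper's body (75 mm by 187 mm) begins 45 mm behind the grasp point.
Start: joints at [-1.384, 0.536, -0.004, 1.538, 0.003, 1.067, -0.071], TCP at [162.57, 629.334, 255.716] pointing down, gripper open.
Joint ranges: [-2.7, 2.7], [-0.37, 2.16], [-1.27, 1.26], [0.24, 2.4], [-1.31, 4.45], [0.19, 1.91], [-2.76, 2.76]. Speed limits (rad/s): [2.39, 2.39, 3.14, 3.14, 3.14, 3.14, 3.14].

INTERFACE

Orientations are given as [roll, pitch, yaw] about the fixed x, y, z axes, in that order (R = Rz(yaw) Ry(pitch) Rx(roll)).
In Python, from cell import telemetry, viewer, robot gives the robot as it stands.
- The arm moves only by the tool apply_moves, never from a script. Its argument "motion" is one flat list of numbers, 7 for each row, row after row: the shift along the tool's x, y, z in units of 0.03 m (1.0 is 0.03 m), then the turn, a rotation vector about the tool's x, y, z in units of 6 degrees (1.0 is 6 degrees), then the opening, from -1 (shut) to 1 (fully open), so that 0 is half open. In form: [dx, dy, dz, wx, wy, wz, fingers, dx, dy, dz, wx, wy, wz, fingers, ...]. A call has exactly 8 rows; each row shifts and turns the commanded pose from where the row before left it, along the tool's axes as they then stand; what a row does not reach is not made up. A row lasts 1/8 s, in which the tool goes at most 62.5 mm and 10.7 degrees, less where a joint would pass 70% of its speed; a pose out of reach is approached as far as the arm can. A call with a number of a shift or a turn outside -1 to 1 is refused whole. A call with a gripper value outside its range is refused whole. The fingers move at their own pace and stop on an object; "grip_force" is the grip in N (left out, the last holds). Time passes only in rows, so rows that do not move let the fingers close, or fill a call up. It gives the time, the measured TCP pose, the force, the opening and the grip force at its end, in the units of the state.
- telemetry.get_obs(): the state, without advancing time (a new reading comes with each control period).
- viewer.capture(name): name is "scene" or "side" or "wrist"; returns (picture, depth): 420x560x3 uint8, red, green, blue; 420x560 float32, mm along the optical axis (not along the pixel's ray), 0 where there is no reading.
- viewer.calibration(name): a dict with "intrinsics" (3x3 intrinsics, pixels), "extrinsics" (4x4, takes a point from camera to world coordinates); the wrist camera has in their place "T_tool_cam" (4x4, takes a point from camera to tool coordinates, whose origin is the TCP and whose axes are the flange's). Camera axes: x right, y down, z forward; pixel columns grow to the right and rows downward; lengths in mm; the calibration is good to about 2 mm. A picture is of the moment at which its call begins: read the wrist's pose just before it. calibration takes no time and is no camera call.
- robot.close_job(): hands the job in; it is judged then, once.
The state is a dict: "time_s": time; "joint_pos": joint angles; "joint_velocities": joint speeds; "joint_torque": joint torques, N m; "tcp_pos": TCP position; "tool_rot": TCP orientation; "contact_force": force on the tool from outside, world axes, zero at the start; "torque": the same for the moment, N m; "finger_gap": finger opening in mm; "grip_force": force on a finger pad.
Only numpy, scipy, OpenCV 4.12 (cv2) and the standard library are available. Lean on these libraries where they do the work, as an engineer would, in place of code of your own. Each camera call takes 0.05 s, during which the arm holds its last target. There are 200 camera calls.

TASK

Take the steel pick off its walnut rest, slip its shank under the red foot of the lift stand's brass pawl and gently lift the foot, by feel and without forcing the pawl against its stop, until the carriage with the white cartridge is freed (a few newtons do it; more than 8 bends the pawl). Keep the pawl lifted with the pick until the carriage has sunk, in one go, all the way down to its stop; then draw the pick out and lay it back on its rest as it lay. Touch the stand only with the pick and leave the other things alone.

Things in the scene. Friction and masses are not known exactly. Their poses are not given: they have to be found in the camera images.
- stand: Lift stand, fixed to the bench: dark base plate 190 x 130 x 12 (x -80 to +110), two guide posts at x=6, y=+-42, blue top beam 236-250 up. Origin: on the bench below the rack face; x points from the front (pawl side) to the cartridge side, z up. Nothing of it stands in front of x=-82 above the base plate. More than 8 N of the pick on it, anywhere, is forcing it.
- pawl_pin (a point): Pin of the brass pawl (fixed to the stand, axes as the stand's): along y, 150 above the bench, between two blue cheeks (from 10 in front to 10 behind the pin, outer faces y=+-20, tops 17 above it). The pawl's tail reaches 66 to the front, 34 to 42 above the pin, 14 wide; a steel stem down from it carries the red foot. Lifting the foot turns the pawl and swings its nose out of the rack.
- foot_mid (a point): Point fixed to the stand, 150 above the bench, 55 in front of the pin: NOT the foot itself, but the middle of its range. The foot (red pad 22 along x, 24 along y, 5 thick) is centred here in plan; it is screw-adjusted, so its underside, pawl shut, lies anywhere from 15 below to 15 above this point, differently each time and not reported: see it or feel for it. +x points in to the rack.
- foot_lift (a point): Same point as foot_mid, given for how the foot behaves: a spring holds the pawl shut; 2 to 5 N upward at the foot lift it. The foot must rise 9 to 10 mm from its shut height to clear the teeth; at about 16 mm the pawl strikes a hard stop and the force shoots up. Aim for 12 to 13 mm. Over 8 N is forcing it.
- carriage (a joint): Height of the carriage (red, with steel rack and white cartridge, 0.4 to 0.8 kg) above its bottom stop, m; 0 = fully down. It starts 50 to 97 mm up, held by the pawl. Teeth every 8 mm. Once the pawl is clear it sinks by its own weight against a damper at 18 to 40 mm/s; if the pawl is let go on the way it catches on the next tooth.
- carriage_cap (a point): Top of the orange cap of the cartridge on the carriage; in stand coordinates x=53, y=0, z=239 + carriage height.
- pick_centre (a point): Centre of the pick's yellow handle (half-way up). Handle is a square bar 100 long (x), 18 wide (y), 18 high (z), steel round shank 6 in diameter on the handle's axis from x=+50 to its round tip at x=+116 in this frame; 70 g, balanced about 10 mm ahead of this centre. It lies level; x axis points to the tip.
- pick: The same pick; origin 9 below point pick_centre, under the handle's middle.
- rest_centre (a point): Point of the fixed walnut rest (130 x 70 x 12 base, z axis up) where the centre of the lying pick belongs, 43 above the bench. Two crossbars, 14 thick and centred 40 to either side along x, carry the handle at 34 above the bench; between them 66 is free for the fingers, down to 12 above the bench. Lips on the crossbars' ends leave 50 clear sideways (y) and are 8 high. x axis points the way the pick's tip points at the start.
- nozzle0: Bystander: white spare nozzle, cone 85 tall, 32 wide, standing (mm); origin under its middle.
- nozzle1: Bystander: orange spare nozzle, same (mm); origin under its middle.
- nozzle2: Bystander: white spare nozzle, same (mm); origin under its middle.
- shaper: Bystander: black silicone sealant shaper lying flat, about 107 x 48 x 10 (mm); origin under its middle.
- spare: Bystander: spare capped white cartridge standing, 48 wide, 207 tall with its orange cap (mm); origin under its middle.
- tin: Bystander: short green-banded tin, 66 wide, 60 tall (mm); origin under its middle.
- capbin: Bystander: grey open bin 100 x 140 x 50 (mm); origin under its middle.

How it is judged (in metres and radians):
On the way, in this order (a step that is already met when the one before it is completed fails the run):
1. the pick is lifted off its rest (height (world z) of pick_centre above 0.075 m), for 0.1 s.
2. with the pick bearing on the pawl's foot, the carriage starts down (12 mm or more) (distance of carriage_cap from where it was at the start of the episode above 0.012 m and contact force between pick and stand above 0.3 N), for 0.05 s.
3. the carriage is all the way down while the pick still holds the pawl up (value of joint carriage below 0.004 m and contact force between pick and stand above 0.3 N), for 0.2 s.
At the end, for the whole second after the job is handed in: The carriage is down on its stop (within 5 mm); the pick lies released and still on its rest, its centre within 20 mm sideways and 6 mm in height of the rest's centre point, along the rest within 0.25 rad; it no longer touches the stand (value of joint carriage below 0.005 m and horizontal distance between pick_centre and rest_centre below 0.02 m and z of pick_centre in the frame of rest_centre between -0.006 and 0.006 m and angle between the x axis of pick_centre and the x axis of rest_centre, either way round below 0.25 rad and linear speed of pick below 0.02 m/s and contact force between pick and stand below 0.05 N).
It fails at once if the pick bears on the stand or its pawl with more than 8 N (contact force between pick and stand above 8 N).
It fails at once if the fingers or the arm touch the stand, its pawl or carriage (contact force between any of the fingers, the arm and stand above 0.5 N).
It fails at once if the carriage is caught again part way down (stopped, 12 mm or more below its start and over 8 mm above its stop) (value of joint carriage above 0.008 m and distance of carriage_cap from where it was at the start of the episode above 0.012 m and velocity of joint carriage above -0.002 m/s).
It fails at once if a bystander is moved more than 25 mm (distance of any of nozzle0, nozzle1, nozzle2, shaper, spare, tin, capbin from where it was at the start of the episode above 0.025 m).
It also fails if it takes over 67 s, if anything falls off the work surface, if the arm or the gripper's body presses on something with over 40 N, if the wrist force passes 120 N, or if a joint passes its speed limit or range.

## Working session

There is one attempt and no reset: what is moved stays moved. The work goes in short steps, Python scripts to look and compute and a tool call to move; the robot and the scene stay as the last step left them, time stands still between calls to the robot, and variables do not carry over. Pictures are saved under pics/ and viewed, at most 10 in all, crops included, and the job is handed in when it is done.

Besides the shell and the picture viewer there is one more tool, called after "Emit:" as a command line: name --argument value ..., lists and objects as JSON in quotes. apply_moves: Moves the arm, as the interface text tells. Its arguments: {"type":"object","properties":{"motion":{"type":"array"},"grip_force":{"type":"number"}},"required":["motion"]}

```bash
mkdir -p pics; cat > h.py <<'E'
import numpy as np, cv2
from cell import telemetry, viewer, robot
from scipy.spatial.transform import Rotation as R
def cam(n):
    o=telemetry.get_obs()
    im,d=viewer.capture(n); c=viewer.calibration(n); K=np.array(c["intrinsics"])
    if n=="wrist":
        T=np.eye(4); T[:3,:3]=R.from_euler('xyz',o["tool_rot"]).as_matrix(); T[:3,3]=o["tcp_pos"]
        E=T@np.array(c["T_tool_cam"])
    else: E=np.array(c["extrinsics"])
    return im,d,K,E
def cloud(d,K,E):
    v,u=np.indices(d.shape); 
    P=np.stack([(u-K[0,2])/K[0,0]*d,(v-K[1,2])/K[1,1]*d,d],-1)
    P=P@E[:3,:3].T+E[:3,3]; P[d==0]=np.nan
    return P
def save(im,n): cv2.imwrite("pics/"+n,im[...,::-1])
E
python3 - <<'E'
from h import *
ims=[]
for n in("scene","side"):
    im,d,K,E=cam(n); np.savez(n,im=im,d=d,K=K,E=E); save(im,n+"0.png"); print(n,E[:3,3],E[:3,2])
o=telemetry.get_obs(); print({k:np.round(v,3) for k,v in o.items()})
E
```

```text
scene [1097.29002243  412.71932325  856.75716826] [-0.52417739 -0.48973982 -0.6967015 ]
side [545.60444935 809.58731075 785.84071578] [ 0.01335811 -0.80843402 -0.58843521]
{'time_s': np.float64(0.1), 'joint_pos': array([-1.384,  0.537, -0.004,  1.539,  0.003,  1.067, -0.071]), 'joint_velocities': array([ 0.   , -0.002, -0.001,  0.   ,  0.002, -0.001,  0.001]), 'joint_torque': array([ 2.0000e-03, -5.7208e+01,  9.9400e-01, -2.5223e+01, -5.6000e-02,
        1.3000e-02,  0.0000e+00]), 'tcp_pos': array([162.44 , 628.846, 254.94 ]), 'tool_rot': array([-3.14 ,  0.   ,  2.889]), 'contact_force': array([ 0.777,  0.861, -0.865]), 'torque': array([ 0.058,  0.006, -0.039]), 'grip_force': np.float64(0.0), 'finger_gap': np.float64(88.155)}
```

View pics/scene0.png

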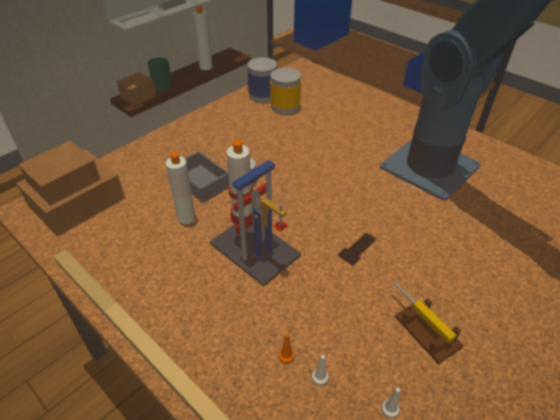

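View pics/side0.png

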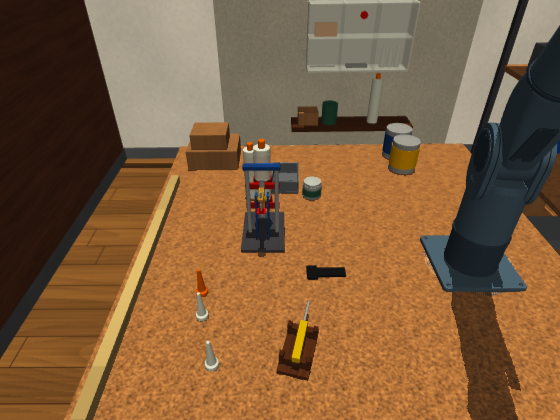

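The scene view shows the stand at about (255,225), its red foot at (281,226), the pick at (435,320) and the nozzles at (287,345), (320,368) and (392,400). In the side view the stand is at (263,205) with its pawl side facing the camera. The pick is at (300,340) with its tip towards the stand.

```bash
python3 - <<'E'
from h import *
for n in("scene","side"):
    z=np.load(n+".npz"); im,d,K,E=z["im"],z["d"],z["K"],z["E"]; P=cloud(d,K,E); hsv=cv2.cvtColor(im,cv2.COLOR_RGB2HSV); h,s,v=[hsv[...,i].astype(int) for i in range(3)]
    inb=(P[...,1]<700)&(P[...,1]>-400)&(P[...,0]>200)&(P[...,0]<1100)
    def rep(name,m):
        m=m&inb
        k,l,st,c=cv2.connectedComponentsWithStats(m.astype(np.uint8))
        for i in range(1,k):
            if st[i,4]<25: continue
            q=P[l==i]; q=q[~np.isnan(q).any(1)]
            xy=q[:,:2]; r=cv2.minAreaRect(xy.astype(np.float32))
            print(n,name,st[i],"med",np.median(q,0).round(),"lo",np.percentile(q,2,0).round(),"hi",np.percentile(q,98,0).round(),"rect",np.round(r[0]),np.round(r[1]),round(r[2],1))
    rep("yellow",(h>22)&(h<33)&(s>180)&(v>120)&(P[...,2]>20)&(P[...,2]<70))
    rep("red",((h<5)|(h>174))&(s>150)&(v>80)&(P[...,2]>90))
    rep("beam",(h>105)&(h<125)&(s>100)&(P[...,2]>225)&(P[...,2]<262))
    rep("plate",(abs(P[...,2]-12)<5)&(s<90)&(v<110))
    rep("walnut",(abs(P[...,2]-12)<5)&(s>90)&(v<110))
    rep("brass",(h>15)&(h<33)&(s>120)&(P[...,2]>150)&(P[...,2]<215))
    rep("tall",(P[...,2]>25)&(P[...,2]<240))
E
```

```text
scene yellow [414 301  41  39 368] med [502. 290.  51.] lo [484. 241.  48.] hi [517. 333.  54.] rect [496. 288.] [99. 37.] 68.6
scene red [258 185   8   7  28] med [ 559. -143.  180.] lo [ 548. -148.  178.] hi [ 569. -139.  182.] rect [ 558. -143.] [23. 10.] 7.0
scene red [243 193   8  10  48] med [ 602. -146.  180.] lo [ 588. -156.  175.] hi [ 616. -139.  183.] rect [ 602. -147.] [30. 16.] 46.5
scene red [275 222  11   7  32] med [594. -55. 148.] lo [582. -64. 146.] hi [602. -49. 150.] rect [591. -55.] [15. 20.] 67.9
scene beam [234 162  38  24 223] med [ 596. -132.  249.] lo [ 547. -141.  247.] hi [ 640. -124.  251.] rect [ 593. -133.] [95. 18.] 0.6
scene plate [194 182  35  19  96] med [ 536. -366.   12.] lo [ 475. -398.    7.] hi [ 571. -362.   17.] rect [ 527. -368.] [ 31. 101.] 70.1
scene plate [ 211  225   89   59 2260] med [ 608. -113.   11.] lo [ 532. -230.    8.] hi [654. -50.  14.] rect [ 591. -141.] [190. 129.] 89.2
scene walnut [338 233  37  32 387] med [427.  41.   9.] lo [366.  20.   7.] hi [467.  62.  11.] rect [415.  42.] [ 46. 108.] 89.2
scene walnut [ 396  305   67
[... 3624 characters left out ...]
   26.] hi [ 452. -317.   64.] rect [ 422. -347.] [63. 67.] 19.0
side tall [  70  182  107  238 3120] med [928. 215.  32.] lo [ 914. -353.   27.] hi [944. 443.  35.] rect [929.  25.] [ 34. 849.] 0.0
side tall [197 269   8  21 119] med [744. 112.  52.] lo [737. 104.  26.] hi [752. 117.  87.] rect [744. 110.] [18. 14.] 20.2
side tall [197 292   9  22 127] med [732. 189.  50.] lo [724. 183.  26.] hi [742. 194.  87.] rect [732. 190.] [20. 11.] 24.4
side tall [279 300  39  67 853] med [498. 294.  44.] lo [459. 195.  26.] hi [541. 337.  55.] rect [491. 254.] [167.  70.] 74.7
side tall [206 341  10  23 152] med [691. 323.  52.] lo [684. 316.  26.] hi [700. 327.  87.] rect [691. 322.] [18. 14.] 25.4
```

```bash
cat >> h.py <<'E'
def plan(target,rpy=None,rows=8,mov=None):
    """print constant-velocity tool-frame rows from the present pose to target"""
    o=telemetry.get_obs(); p=np.array(o["tcp_pos"]); r0=R.from_euler('xyz',o["tool_rot"])
    r1=r0 if rpy is None else R.from_euler('xyz',rpy)
    rv=(r0.inv()*r1).as_rotvec()/rows; dp=(np.array(target)-p)/rows; r=r0
    for i in range(rows):
        print(np.round(np.r_[r.inv().apply(dp)/30,np.degrees(rv)/6],2).tolist()); r=r*R.from_rotvec(rv)
    return
E
python3 - <<'E'
from h import *
plan([493,274,190],[np.pi,0,np.radians(75)],16)
c=viewer.calibration("wrist");print(np.round(c["T_tool_cam"],2))
E
```

```text
[-0.85, -0.54, 0.14, -0.0, 0.0, 0.94]
[-0.9, -0.46, 0.14, -0.0, 0.0, 0.94]
[-0.94, -0.37, 0.14, -0.0, 0.0, 0.94]
[-0.97, -0.27, 0.14, -0.0, 0.0, 0.94]
[-1.0, -0.17, 0.14, -0.0, 0.0, 0.94]
[-1.01, -0.07, 0.14, -0.0, 0.0, 0.94]
[-1.01, 0.02, 0.14, -0.0, 0.0, 0.94]
[-1.0, 0.12, 0.14, -0.0, 0.0, 0.94]
[-0.99, 0.22, 0.14, -0.0, 0.0, 0.94]
[-0.96, 0.32, 0.14, -0.0, 0.0, 0.94]
[-0.92, 0.41, 0.14, -0.0, 0.0, 0.94]
[-0.88, 0.5, 0.14, -0.0, 0.0, 0.94]
[-0.82, 0.58, 0.14, -0.0, 0.0, 0.94]
[-0.76, 0.66, 0.14, -0.0, 0.0, 0.94]
[-0.69, 0.73, 0.14, -0.0, 0.0, 0.94]
[-0.62, 0.8, 0.14, -0.0, 0.0, 0.94]
[[   0.     -0.96   -0.27   67.94]
 [   1.      0.     -0.     -1.24]
 [   0.     -0.27    0.96 -128.31]
 [   0.      0.      0.      1.  ]]
```

Emit:
apply_moves --motion '[-0.85,-0.54,0.14,0,0,0.94,1,-0.9,-0.46,0.14,0,0,0.94,1,-0.94,-0.37,0.14,0,0,0.94,1,-0.97,-0.27,0.14,0,0,0.94,1,-1,-0.17,0.14,0,0,0.94,1,-1,-0.07,0.14,0,0,0.94,1,-1,0.02,0.14,0,0,0.94,1,-1,0.12,0.14,0,0,0.94,1]'

```text
time_s: 1.1
tcp_pos: [328.6, 451.2, 221.8]
tool_rot: [3.142, 0.0, 2.096]
contact_force: [0.2, 0.6, -0.0]
finger_gap: 88.0
grip_force: 0.0
```

Emit:
apply_moves --motion '[-0.99,0.22,0.14,0,0,0.94,1,-0.96,0.32,0.14,0,0,0.94,1,-0.92,0.41,0.14,0,0,0.94,1,-0.88,0.5,0.14,0,0,0.94,1,-0.82,0.58,0.14,0,0,0.94,1,-0.76,0.66,0.14,0,0,0.94,1,-0.69,0.73,0.14,0,0,0.94,1,-0.62,0.8,0.14,0,0,0.94,1]'

```text
time_s: 2.1
tcp_pos: [494.4, 274.3, 188.2]
tool_rot: [3.141, -0.0, 1.307]
contact_force: [0.1, -0.3, 0.3]
finger_gap: 88.6
grip_force: 0.0
```

```bash
python3 - <<'E'
from h import *
im,d,K,E=cam("wrist"); save(im,"w1.png"); P=cloud(d,K,E); np.savez("w1",im=im,d=d,K=K,E=E)
o=telemetry.get_obs(); print(o["time_s"],o["tcp_pos"],o["tool_rot"],o["joint_pos"],o["contact_force"])
hsv=cv2.cvtColor(im,cv2.COLOR_RGB2HSV); h,s,v=[hsv[...,i].astype(int) for i in range(3)]
m=(h>22)&(h<33)&(s>170)&(v>100)
q=P[m&(abs(P[...,2]-52)<4)]; r=cv2.minAreaRect(q[:,:2].astype(np.float32)); print(len(q),r,np.median(q,0))
m=(abs(P[...,2]-12)<5)&(v<110); q=P[m]; print("base",len(q),cv2.minAreaRect(q[:,:2].astype(np.float32)))
E
```

```text
2.15 [497.15092245 269.96208176 188.05842076] [3.13877668e+00 1.93543698e-03 1.29856477e+00] [-0.90647117  0.50692388  0.43483552  1.84437908 -0.27149634  0.84859124
 -0.61111425] [ 1.36527219 -2.7713646   0.45100602]
2378 ((498.6585388183594, 284.15667724609375), (98.87262725830078, 16.33788299560547), 76.20975494384766) [499.57540321 287.22106656  51.46505165]
base 5209 ((600.8735961914062, 268.97442626953125), (141.06272888183594, 279.22210693359375), 79.9124526977539)
```

View pics/w1.png

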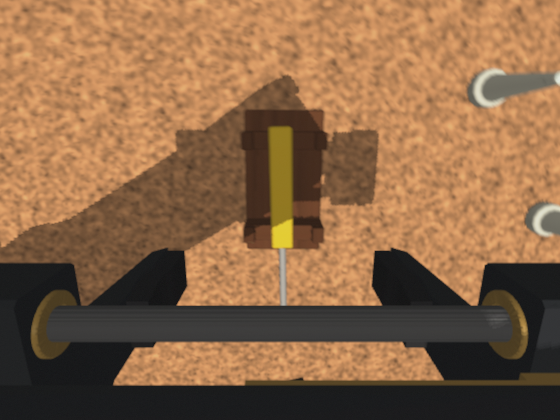

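The wrist view shows the pick at (282,187) in the middle of its rest, with the shank pointing down the image to (283,300) and the fingers clear on both sides. The position agrees with the fixed cameras, so I'll descend.

```bash
python3 - <<'E'
from h import *
plan([493.8,272.5,41],[np.pi,0,np.radians(75.5)],8)
E
```

```text
[0.01, -0.02, 0.61, 0.0, 0.0, -0.02]
[0.01, -0.02, 0.61, 0.0, 0.0, -0.02]
[0.01, -0.02, 0.61, 0.0, 0.0, -0.02]
[0.01, -0.02, 0.61, 0.0, 0.0, -0.02]
[0.01, -0.02, 0.61, 0.0, 0.0, -0.02]
[0.01, -0.02, 0.61, 0.0, 0.0, -0.02]
[0.01, -0.02, 0.61, 0.0, 0.0, -0.02]
[0.01, -0.02, 0.61, 0.0, 0.0, -0.02]
```

Emit:
apply_moves --motion '[0,0,0.8,0,0,0,1,0,0,0.8,0,0,0,1,0,0,0.8,0,0,0,1,0,0,0.8,0,0,0,1,0,0,0.8,0,0,0,1,0,0,0.5,0,0,0,1,0,0,0.3,0,0,0,1,0,0,0,0,0,0,1]'

```text
time_s: 3.15
tcp_pos: [493.1, 275.5, 44.3]
tool_rot: [-3.141, 0.0, 1.313]
contact_force: [0.3, 0.0, -0.2]
finger_gap: 88.2
grip_force: 0.0
```

```bash
python3 - <<'E'
from h import *
plan([493.8,272.5,41],[np.pi,0,np.radians(75.5)],1)
o=telemetry.get_obs(); print(o["tcp_pos"],o["tool_rot"])
E
```

```text
[-0.09, 0.05, 0.11, -0.0, 0.0, -0.04]
[493.07028361 275.48601021  44.30580637] [-3.14135820e+00  4.07285781e-04  1.31328884e+00]
```

Emit:
apply_moves --motion '[-0.09,0.05,0.1,0,0,0,1,0,0,0,0,0,0,-1,0,0,0,0,0,0,-1,0,0,0,0,0,0,-1,0,0,0,0,0,0,-1,0,0,0,0,0,0,-1,0,0,0,0,0,0,-1,0,0,0,0,0,0,-1]' --grip_force 55

```text
time_s: 4.15
tcp_pos: [493.8, 272.7, 41.5]
tool_rot: [3.142, 0.0, 1.314]
contact_force: [1.0, -0.9, -0.4]
finger_gap: 20.4
grip_force: 0.4
```

```bash
python3 - <<'E'
from h import *
o=telemetry.get_obs(); print({k:np.round(v,3) for k,v in o.items()})
E
```

```text
{'time_s': np.float64(4.15), 'joint_pos': array([-0.817,  0.733,  0.311,  1.895, -0.388,  0.573, -0.509]), 'joint_velocities': array([ 0.001, -0.001,  0.002, -0.002, -0.003,  0.003,  0.001]), 'joint_torque': array([ 4.0000e-03, -5.4476e+01,  6.9150e+00, -1.4473e+01, -5.0000e-02,
        1.1000e-02, -3.0000e-03]), 'tcp_pos': array([493.782, 272.727,  41.519]), 'tool_rot': array([3.142, 0.   , 1.314]), 'contact_force': array([ 0.989, -0.889, -0.351]), 'torque': array([-0.113, -0.009, -0.012]), 'grip_force': np.float64(0.426), 'finger_gap': np.float64(20.44)}
```

Emit:
apply_moves --motion '[0,0,0,0,0,0,-1,0,0,0,0,0,0,-1,0,0,0,0,0,0,-1,0,0,-0.2,0,0,0,-1,0,0,-0.6,0,0,0,-1,0,0,-0.9,0,0,0,-1,0,0,-0.9,0,0,0,-1,0,0,-0.8,0,0,0,-1]'

```text
time_s: 5.15
tcp_pos: [494.1, 272.8, 145.8]
tool_rot: [3.141, -0.001, 1.314]
contact_force: [0.1, -0.3, -0.4]
finger_gap: 17.1
grip_force: 55.0
```

```bash
python3 - <<'E'
from h import *
for n in("scene","side"):
    im,d,K,E=cam(n); P=cloud(d,K,E); hsv=cv2.cvtColor(im,cv2.COLOR_RGB2HSV); h,s,v=[hsv[...,i].astype(int) for i in range(3)]
    m=(h>22)&(h<33)&(s>170)&(v>80)&(P[...,2]>100)&(P[...,1]>100)
    q=P[m]; print(n,len(q),np.percentile(q,[2,50,98],axis=0).round(1).tolist(),cv2.minAreaRect(q[:,:2].astype(np.float32)))
    np.savez(n+"2",im=im,d=d,K=K,E=E)
save(im,"side2.png")
# hold-up plan: pre-insert pose, tip ~25 in front of foot
plan([590,100,127],[np.pi,0,np.radians(90)],8)
o=telemetry.get_obs(); print({k:np.round(v,3) for k,v in o.items()})
E
```

```text
scene 300 [[497.0, 283.4, 143.4], [509.8, 310.9, 154.4], [519.4, 334.3, 157.5]] ((509.61175537109375, 307.9527587890625), (41.5531005859375, 52.67670440673828), 28.963062286376953)
side 331 [[485.3, 241.3, 147.4], [502.1, 303.7, 160.2], [517.6, 336.9, 162.7]] ((498.37127685546875, 287.69970703125), (101.20221710205078, 17.216712951660156), 75.69622039794922)
[-0.6, 0.56, 0.08, 0.01, -0.0, -0.31]
[-0.62, 0.54, 0.08, 0.01, -0.0, -0.31]
[-0.63, 0.52, 0.08, 0.01, -0.0, -0.31]
[-0.65, 0.5, 0.08, 0.01, -0.0, -0.31]
[-0.67, 0.48, 0.08, 0.01, -0.0, -0.31]
[-0.68, 0.46, 0.08, 0.01, -0.0, -0.31]
[-0.7, 0.44, 0.08, 0.01, -0.0, -0.31]
[-0.71, 0.42, 0.08, 0.01, -0.0, -0.31]
{'time_s': np.float64(5.25), 'joint_pos': array([-0.886,  0.564,  0.403,  1.871, -0.309,  0.762, -0.572]), 'joint_velocities': array([ 0.009,  0.047, -0.025,  0.03 , -0.016, -0.039,  0.013]), 'joint_torque': array([ -0.406, -50.478,   6.835, -18.869,   0.097,   0.467,  -0.126]), 'tcp_pos': array([495.517, 273.606, 146.899]), 'tool_rot': array([ 3.138, -0.004,  1.314]), 'contact_force': array([-0.106, -0.374, -1.129]), 'torque': array([-0.102,  0.02 , -0.02 ]), 'grip_force': np.float64(55.0), 'finger_gap': np.float64(17.054)}
```

Emit:
apply_moves --motion '[-0.6,0.56,0.07,0,0,-0.31,-1,-0.62,0.54,0.07,0,0,-0.31,-1,-0.63,0.52,0.07,0,0,-0.31,-1,-0.65,0.5,0.07,0,0,-0.31,-1,-0.67,0.48,0.07,0,0,-0.31,-1,-0.68,0.46,0.07,0,0,-0.31,-1,-0.7,0.44,0.07,0,0,-0.31,-1,-0.71,0.42,0.07,0,0,-0.31,-1]'

```text
time_s: 6.25
tcp_pos: [587.8, 98.5, 126.2]
tool_rot: [-3.141, 0.0, 1.575]
contact_force: [0.3, -0.6, -0.1]
finger_gap: 16.9
grip_force: 55.0
```

```bash
python3 - <<'E'
from h import *
big=[]
for n in("scene","side","wrist"):
    im,d,K,E=cam(n); P=cloud(d,K,E); hsv=cv2.cvtColor(im,cv2.COLOR_RGB2HSV); h,s,v=[hsv[...,i].astype(int) for i in range(3)]
    m=((h<5)|(h>174))&(s>140)&(v>60)&(abs(P[...,1]+55)<20)&(abs(P[...,0]-590)<30)&(P[...,2]>125)
    q=P[m]; print(n,"foot",len(q),np.percentile(q,[2,50,98],axis=0).round(1).tolist() if len(q) else 0)
    m=(s<70)&(P[...,1]>-20)&(P[...,1]<45)&(abs(P[...,0]-590)<25)&(abs(P[...,2]-132)<20)
    q=P[m]; 
    if len(q)>4:
        print("shank",len(q),np.percentile(q,[2,50,98],axis=0).round(1).tolist(),np.polyfit(q[:,1],q[:,2],1),np.polyfit(q[:,1],q[:,0],1))
    np.savez(n+"3",im=im,d=d,K=K,E=E)
    if n=="scene":big.append(cv2.resize(im[160:280,190:350],(640,480)))
    if n=="wrist": save(im,"w3.png")
save(big[0],"s3.png")
o=telemetry.get_obs(); print({k:np.round(v,3) for k,v in o.items()})
E
```

```text
scene foot 33 [[582.0, -63.6, 144.8], [594.4, -54.5, 147.8], [599.9, -48.8, 151.2]]
shank 21 [[586.9, 3.4, 125.9], [590.2, 20.0, 129.2], [592.7, 30.5, 131.5]] [9.93280993e-02 1.26953061e+02] [1.06184203e-01 5.88189210e+02]
side foot 0 0
shank 6 [[586.9, 31.7, 129.7], [588.1, 35.5, 131.7], [589.6, 41.2, 133.3]] [8.73495698e-02 1.28507013e+02] [3.33902654e-02 5.87009985e+02]
wrist foot 0 0
{'time_s': np.float64(6.4), 'joint_pos': array([-0.475,  0.63 ,  0.322,  1.792, -0.273,  0.764, -0.013]), 'joint_velocities': array([-0.035, -0.009, -0.027,  0.008, -0.011,  0.003, -0.016]), 'joint_torque': array([  1.681, -54.284,   7.35 , -19.531,   0.11 ,  -0.062,   0.223]), 'tcp_pos': array([587.794,  97.969, 126.321]), 'tool_rot': array([-3.141e+00,  1.000e-03,  1.570e+00]), 'contact_force': array([-0.052,  0.495, -1.06 ]), 'torque': array([-0.059,  0.093, -0.005]), 'grip_force': np.float64(55.0), 'finger_gap': np.float64(17.154)}
```

View pics/s3.png

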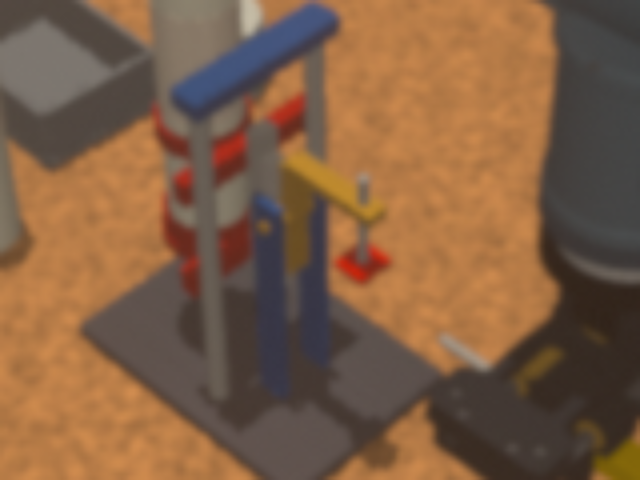

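View pics/w3.png

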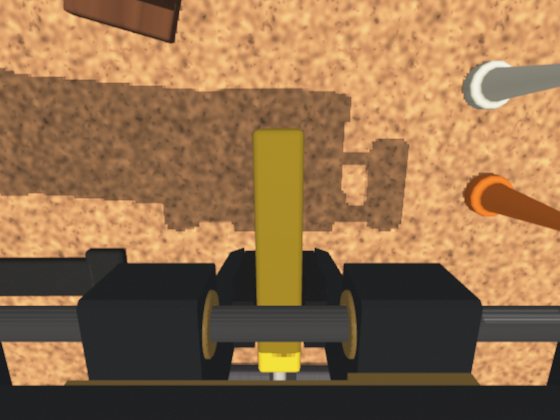

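The scene crop shows the red foot at (362,262) on its stem and the shank tip at (445,340), lower and out in front. The wrist view shows the handle held squarely at (279,240). Depth hints at a slight tip-down tilt, so I'll check that.

```bash
python3 - <<'E'
from h import *
for n,c in(("side2",0),("side3",0),("wrist3",1)):
    z=np.load(n+".npz"); im,d,K,E=z["im"],z["d"],z["K"],z["E"]
    P=cloud(d,K,E); hsv=cv2.cvtColor(im,cv2.COLOR_RGB2HSV); h,s,v=[hsv[...,i].astype(int) for i in range(3)]
    m=(h>22)&(h<33)&(s>170)&(v>80)&(P[...,2]>100)&(P[...,2]<180)&(P[...,1]>40)
    m=cv2.erode(m.astype(np.uint8),np.ones((3,3)))>0
    q=P[m]; 
    f=lambda a,b:np.polyfit(a,b,1).round(3)
    print(n,len(q),"y",q[:,1].min(),q[:,1].max(),"z(y)",f(q[:,1]-q[:,1].mean(),q[:,2]),"x(y)",f(q[:,1]-q[:,1].mean(),q[:,0]), q.mean(0).round(1))
z=np.load("w1.npz"); im,d,K,E=z["im"],z["d"],z["K"],z["E"];P=cloud(d,K,E);hsv=cv2.cvtColor(im,cv2.COLOR_RGB2HSV)
m=(hsv[...,0]>22)&(hsv[...,0]<33)&(hsv[...,1]>170)&(abs(P[...,2]-52)<6)
m=cv2.erode(m.astype(np.uint8),np.ones((3,3)))>0
q=P[m];print("rest z(y)",np.polyfit(q[:,1],q[:,2],1))
E
```

```text
side2 195 y 259.65868656861494 337.8341486540216 z(y) [-3.70000e-02  1.59814e+02] x(y) [2.43000e-01 5.03195e+02] [503.2 306.9 159.8]
side3 135 y 69.4137962554887 161.5632416043485 z(y) [-4.20000e-02  1.37343e+02] x(y) [-1.30000e-02  5.88831e+02] [588.8 122.5 137.3]
wrist3 8574 y 59.9213573671356 158.59763576277624 z(y) [-4.00000e-03  1.36137e+02] x(y) [-3.0000e-03  5.8836e+02] [588.4 119.9 136.1]
rest z(y) [-6.72844673e-04  5.17011038e+01]
```

Emit:
apply_moves --motion '[-0.3,0.05,0,0,0,0,-1,-0.5,0,0,0,0,0,-1,-0.5,0,0,0,0,0,-1,-0.4,0,0,0,0,0,-1,-0.3,0,0,0,0,0,-1,-0.1,0,-0.05,0,0,0,-1,0,0,-0.1,0,0,0,-1,0,0,0,0,0,0,-1]'

```text
time_s: 7.4
tcp_pos: [589.8, 37.0, 131.5]
tool_rot: [3.141, -0.0, 1.574]
contact_force: [-0.6, 1.0, -0.7]
finger_gap: 17.2
grip_force: 55.0
```

```bash
python3 - <<'E'
from h import *
im,d,K,E=cam("scene"); P=cloud(d,K,E); hsv=cv2.cvtColor(im,cv2.COLOR_RGB2HSV); h,s,v=[hsv[...,i].astype(int) for i in range(3)]
m=((h<5)|(h>174))&(s>140)&(v>60)&(abs(P[...,1]+55)<20)&(abs(P[...,0]-590)<30)&(P[...,2]>125)
q=P[m]; print("foot",len(q),np.percentile(q,[2,50,98],axis=0).round(1).tolist())
m=(s<70)&(P[...,1]>-90)&(P[...,1]<-10)&(abs(P[...,0]-590)<25)&(abs(P[...,2]-132)<15)
q=P[m]; print("shank",len(q),np.percentile(q,[2,50,98],axis=0).round(1).tolist())
save(cv2.resize(im[190:250,240:320],(800,600),interpolation=cv2.INTER_CUBIC),"s4.png")
F=[]
for i in range(5): viewer.capture("side"); o=telemetry.get_obs(); F.append(o["contact_force"])
print(o["time_s"],o["tcp_pos"],o["tool_rot"],np.mean(F,0),np.std(F,0),o["torque"])
E
```

```text
foot 42 [[582.8, -64.4, 144.2], [594.7, -53.8, 148.0], [602.4, -46.6, 150.9]]
shank 8 [[591.4, -48.9, 131.0], [593.6, -43.7, 133.5], [595.9, -41.9, 136.6]]
7.7 [589.52702348  36.52861608 131.17346241] [-3.14152509e+00 -1.76410157e-05  1.57382596e+00] [-0.12928423 -0.31890455 -0.94653706] [0.35080567 0.37945002 0.59241356] [-0.06496505  0.04367452  0.00218588]
```

View pics/s4.png

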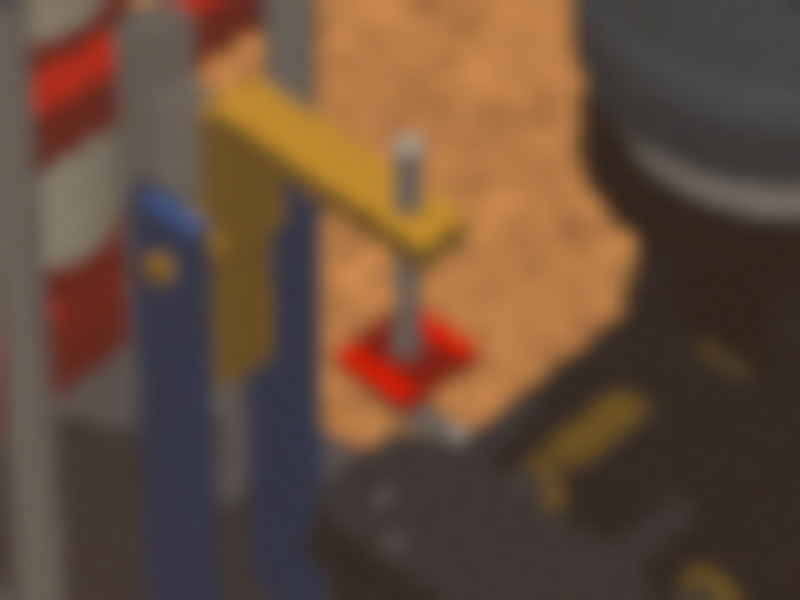

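The shank now passes under the red foot, meeting it at about (430,420) in the crop, with a gap above it. Next I'll raise it slowly by feel.

```bash
cat >> h.py <<'E'
def feel(n=4):
    F=[];T=[];Z=[]
    for i in range(n):
        viewer.capture("scene"); o=telemetry.get_obs(); F.append(o["contact_force"]);T.append(o["torque"]);Z.append(o["tcp_pos"])
    print(round(float(o["time_s"]),2),"z",np.mean(Z,0).round(2),"F",np.mean(F,0).round(2),"T",np.mean(T,0).round(3))
def cap():
    im,d,K,E=cam("scene"); P=cloud(d,K,E); hsv=cv2.cvtColor(im,cv2.COLOR_RGB2HSV); h,s,v=[hsv[...,i].astype(int) for i in range(3)]
    m=((h<5)|(h>174))&(s>140)&(v>60)&(abs(P[...,1]+55)<22)&(abs(P[...,0]-590)<30)&(P[...,2]>125)
    print("foot z",np.percentile(P[m][:,2],[2,50,98]).round(1))
    m=(h>5)&(h<16)&(s>200)&(abs(P[...,1]+179)<30)&(abs(P[...,0]-590)<30)&(P[...,2]>180)
    q=P[m]; print("cap",len(q),np.percentile(q,[5,50,95],axis=0).round(1).tolist() if len(q) else 0)
E
python3 -c "
from h import *
feel(3);cap()"
```

```text
7.85 z [589.52  36.43 131.17] F [ 0.14 -0.2  -0.64] T [-0.054  0.067  0.025]
foot z [146.  148.1 150.4]
cap 75 [[583.4, -187.0, 287.0], [593.3, -175.9, 299.1], [599.2, -171.5, 301.6]]
```

Emit:
apply_moves --motion '[0,0,-0.03,0,0,0,-1,0,0,-0.03,0,0,0,-1,0,0,-0.03,0,0,0,-1,0,0,-0.03,0,0,0,-1,0,0,-0.03,0,0,0,-1,0,0,-0.03,0,0,0,-1,0,0,0,0,0,0,-1,0,0,0,0,0,0,-1]'

```text
time_s: 8.9
tcp_pos: [589.5, 36.3, 136.6]
tool_rot: [-3.142, -0.0, 1.574]
contact_force: [-0.2, -0.4, 0.1]
finger_gap: 17.1
grip_force: 55.0
```

```bash
python3 -c "
from h import *
feel();cap()"
```

```text
9.1 z [589.53  36.34 136.59] F [ 0.37  0.27 -0.53] T [-0.059  0.075 -0.035]
foot z [145.7 147.9 151.1]
cap 74 [[583.3, -186.7, 285.9], [592.7, -176.2, 298.9], [598.8, -171.2, 301.9]]
```

Emit:
apply_moves --motion '[0,0,-0.03,0,0,0,-1,0,0,0,0,0,0,-1,0,0,-0.03,0,0,0,-1,0,0,0,0,0,0,-1,0,0,-0.03,0,0,0,-1,0,0,0,0,0,0,-1,0,0,0,0,0,0,-1,0,0,0,0,0,0,-1]'

```text
time_s: 10.15
tcp_pos: [589.6, 36.3, 139.3]
tool_rot: [3.142, 0.0, 1.574]
contact_force: [-0.9, -0.1, -1.4]
finger_gap: 17.6
grip_force: 55.0
```

```bash
python3 -c "
from h import *
feel();cap()"
```

```text
10.35 z [589.56  36.35 139.32] F [-0.31 -0.2  -0.95] T [-0.094  0.057  0.023]
foot z [145.2 147.7 150.3]
cap 73 [[583.2, -186.4, 287.5], [593.2, -175.4, 299.1], [598.5, -170.6, 301.8]]
```

Emit:
apply_moves --motion '[0,0,-0.02,0,0,0,-1,0,0,0,0,0,0,-1,0,0,-0.02,0,0,0,-1,0,0,0,0,0,0,-1,0,0,-0.02,0,0,0,-1,0,0,0,0,0,0,-1,0,0,0,0,0,0,-1,0,0,0,0,0,0,-1]'

```text
time_s: 11.4
tcp_pos: [589.5, 36.4, 141.1]
tool_rot: [-3.141, -0.0, 1.574]
contact_force: [0.1, 1.1, -2.2]
finger_gap: 17.6
grip_force: 55.0
```

```bash
python3 -c "
from h import *
feel();cap()"
```

```text
11.6 z [589.51  36.39 141.1 ] F [ 0.04  0.08 -2.12] T [ 0.143  0.05  -0.003]
foot z [145.9 148.  151. ]
cap 75 [[583.9, -185.4, 287.2], [593.4, -175.3, 299.3], [598.7, -171.3, 301.7]]
```

Emit:
apply_moves --motion '[0,0,-0.02,0,0,0,-1,0,0,-0.02,0,0,0,-1,0,0,-0.02,0,0,0,-1,0,0,-0.02,0,0,0,-1,0,0,-0.02,0,0,0,-1,0,0,0,0,0,0,-1,0,0,0,0,0,0,-1,0,0,0,0,0,0,-1]'

```text
time_s: 12.65
tcp_pos: [589.5, 36.5, 144.1]
tool_rot: [-3.141, -0.0, 1.574]
contact_force: [-0.3, 2.0, -4.0]
finger_gap: 17.7
grip_force: 55.0
```

```bash
python3 -c "
from h import *
feel();cap()"
```

```text
12.85 z [589.54  36.52 144.11] F [ 0.2   2.23 -4.01] T [ 0.604  0.081 -0.038]
foot z [147.3 149.3 151.3]
cap 74 [[583.7, -185.9, 287.5], [593.1, -175.5, 298.4], [599.5, -171.5, 302.0]]
```

Contact began near TCP z≈140.5. The +y force suggests the foot's inner edge is sitting on the pick's rounded tip. I'll back off downward, go 8 mm deeper and lift again.

Emit:
apply_moves --motion '[0,0,0.08,0,0,0,-1,0,0,0.09,0,0,0,-1,-0.1,0,0,0,0,0,-1,-0.1,0,0,0,0,0,-1,-0.08,0,0,0,0,0,-1,0,0,0,0,0,0,-1,0,0,0,0,0,0,-1,0,0,0,0,0,0,-1]'

```text
time_s: 13.9
tcp_pos: [589.6, 28.1, 139.0]
tool_rot: [3.142, -0.0, 1.574]
contact_force: [1.0, 0.3, -1.0]
finger_gap: 17.0
grip_force: 55.0
```

```bash
python3 -c "
from h import *
feel();cap()"
```

```text
14.1 z [589.6   28.06 139.03] F [-0.   -0.31 -0.8 ] T [-0.066  0.056 -0.01 ]
foot z [146.4 149.5 151.5]
cap 74 [[583.9, -186.2, 286.6], [593.1, -176.1, 298.8], [598.3, -171.2, 301.6]]
```

Emit:
apply_moves --motion '[0,0,-0.03,0,0,0,-1,0,0,-0.02,0,0,0,-1,0,0,-0.02,0,0,0,-1,0,0,-0.02,0,0,0,-1,0,0,-0.02,0,0,0,-1,0,0,0,0,0,0,-1,0,0,0,0,0,0,-1,0,0,0,0,0,0,-1]'

```text
time_s: 15.15
tcp_pos: [589.5, 28.0, 142.3]
tool_rot: [-3.141, -0.0, 1.574]
contact_force: [0.6, 0.4, -1.9]
finger_gap: 17.2
grip_force: 55.0
```

```bash
python3 -c "
from h import *
feel();cap()"
```

```text
15.35 z [589.55  27.98 142.3 ] F [-0.12  0.43 -2.03] T [0.079 0.026 0.025]
foot z [145.9 149.1 151.7]
cap 74 [[583.8, -185.7, 286.4], [592.8, -176.0, 298.8], [598.8, -170.8, 301.2]]
```

Emit:
apply_moves --motion '[0,0,-0.02,0,0,0,-1,0,0,-0.02,0,0,0,-1,0,0,-0.02,0,0,0,-1,0,0,-0.02,0,0,0,-1,0,0,-0.02,0,0,0,-1,0,0,0,0,0,0,-1,0,0,0,0,0,0,-1,0,0,0,0,0,0,-1]'

```text
time_s: 16.4
tcp_pos: [589.5, 28.1, 145.3]
tool_rot: [-3.141, -0.0, 1.574]
contact_force: [1.5, 2.0, -5.0]
finger_gap: 17.6
grip_force: 55.0
```

```bash
python3 -c "
from h import *
feel();cap()
im,d,K,E=cam('wrist');P=cloud(d,K,E);hsv=cv2.cvtColor(im,cv2.COLOR_RGB2HSV)
m=(hsv[...,0]>22)&(hsv[...,0]<33)&(hsv[...,1]>170)&(P[...,2]>120)&(P[...,2]<190)
q=P[cv2.erode(m.astype(np.uint8),np.ones((3,3)))>0];print(np.polyfit(q[:,1],q[:,2],1))"
```

```text
16.6 z [589.53  28.08 145.3 ] F [ 0.25  1.43 -4.8 ] T [0.572 0.032 0.022]
foot z [149.  150.3 152.6]
cap 75 [[582.7, -185.9, 285.7], [592.6, -175.5, 298.3], [599.0, -171.6, 301.3]]
[2.98857202e-02 1.54393117e+02]
```

The pick gives about 2° tip-down under load, so the foot has risen only about 2–3 mm. I'll level the tool while lifting, in small steps.

Emit:
apply_moves --motion '[0,0,0,0,-0.08,0,-1,0,0,0,0,-0.08,0,-1,0,0,0,0,-0.08,0,-1,0,0,0,0,-0.08,0,-1,0,0,0,0,-0.08,0,-1,0,0,0,0,0,0,-1,0,0,0,0,0,0,-1,0,0,0,0,0,0,-1]' --grip_force 60

```text
time_s: 17.7
tcp_pos: [589.6, 27.9, 145.4]
tool_rot: [3.142, 0.042, 1.574]
contact_force: [1.4, 0.6, -4.7]
finger_gap: 17.3
grip_force: 60.0
```

```bash
cat >> h.py <<'E'
def tilt():
    im,d,K,E=cam('wrist');P=cloud(d,K,E);hsv=cv2.cvtColor(im,cv2.COLOR_RGB2HSV)
    m=(hsv[...,0]>22)&(hsv[...,0]<33)&(hsv[...,1]>170)&(P[...,2]>120)&(P[...,2]<190)
    q=P[cv2.erode(m.astype(np.uint8),np.ones((3,3)))>0]; a,b=np.polyfit(q[:,1],q[:,2],1)
    print("slope",round(a,4),"shank top z at y=-44,-55,-66:",(b-6+a*np.array([-44,-55,-66])).round(1))
E
python3 -c "
from h import *
feel();cap();tilt();print(telemetry.get_obs()['tool_rot'])"
```

```text
17.9 z [589.59  27.94 145.34] F [ 0.02  0.4  -5.14] T [0.554 0.082 0.027]
foot z [152.8 155.4 156.9]
cap 76 [[583.6, -187.2, 285.1], [592.9, -176.1, 297.7], [599.3, -170.9, 299.7]]
slope -0.01 shank top z at y=-44,-55,-66: [149.9 150.  150.2]
[3.14152301 0.04186727 1.57347437]
```

Emit:
apply_moves --motion '[0,0,-0.02,0,0,0,-1,0,0,-0.02,0,0,0,-1,0,0,-0.02,0,0,0,-1,0,0,-0.02,0,0,0,-1,0,0,-0.02,0,0,0,-1,0,0,-0.02,0,0,0,-1,0,0,0,0,0,0,-1,0,0,0,0,0,0,-1]'

```text
time_s: 19.0
tcp_pos: [589.6, 27.9, 148.9]
tool_rot: [3.142, 0.042, 1.574]
contact_force: [0.7, -0.5, -4.8]
finger_gap: 17.2
grip_force: 60.0
```

```bash
python3 -c "
from h import *
feel();cap();tilt()"
```

```text
19.2 z [589.58  27.92 148.91] F [-0.22 -0.89 -4.6 ] T [0.243 0.057 0.014]
foot z [157.  159.7 163.3]
cap 69 [[582.9, -187.9, 266.8], [593.5, -176.1, 278.7], [598.6, -170.8, 281.8]]
slope -0.0106 shank top z at y=-44,-55,-66: [153.6 153.7 153.8]
```

The carriage is sinking: the cap has dropped from 301 to 282. I'll add 2 mm of margin and hold.

Emit:
apply_moves --motion '[0,0,-0.02,0,0,0,-1,0,0,-0.02,0,0,0,-1,0,0,-0.02,0,0,0,-1,0,0,-0.01,0,0,0,-1,0,0,0,0,0,0,-1,0,0,0,0,0,0,-1,0,0,0,0,0,0,-1,0,0,0,0,0,0,-1]'

```text
time_s: 20.3
tcp_pos: [589.6, 28.1, 151.0]
tool_rot: [-3.142, 0.042, 1.573]
contact_force: [0.9, -2.3, -4.6]
finger_gap: 16.9
grip_force: 60.0
```

```bash
python3 -c "
from h import *
feel();cap();tilt()"
```

```text
20.5 z [589.57  28.18 151.01] F [ 0.12 -2.59 -5.26] T [-0.013  0.052  0.009]
foot z [158.8 162.4 164.7]
cap 59 [[586.2, -186.3, 237.0], [593.2, -175.6, 249.1], [598.7, -171.4, 251.8]]
slope -0.0059 shank top z at y=-44,-55,-66: [155.3 155.4 155.4]
```

Emit:
apply_moves --motion '[0,0,0,0,0,0,-1,0,0,0,0,0,0,-1,0,0,0,0,0,0,-1,0,0,0,0,0,0,-1,0,0,0,0,0,0,-1,0,0,0,0,0,0,-1,0,0,0,0,0,0,-1,0,0,0,0,0,0,-1]'

```text
time_s: 21.6
tcp_pos: [589.6, 28.2, 151.0]
tool_rot: [3.141, 0.042, 1.574]
contact_force: [0.4, -2.7, -5.7]
finger_gap: 17.5
grip_force: 60.0
```

```bash
python3 -c "
from h import *
feel();cap();tilt()"
```

```text
21.8 z [589.58  28.2  151.03] F [-0.11 -2.17 -5.21] T [ 0.044  0.07  -0.01 ]
foot z [158.9 161.9 164.2]
cap 53 [[586.6, -184.5, 225.8], [593.5, -175.7, 237.1], [598.7, -171.6, 238.9]]
slope -0.0058 shank top z at y=-44,-55,-66: [155.3 155.4 155.4]
```

Emit:
apply_moves --motion '[0,0,0,0,0,0,-1,0,0,0,0,0,0,-1,0,0,0,0,0,0,-1,0,0,0,0,0,0,-1,0,0,0,0,0,0,-1,0,0,0,0,0,0,-1,0,0,0,0,0,0,-1,0,0,0,0,0,0,-1]'

```text
time_s: 22.9
tcp_pos: [589.6, 28.2, 151.0]
tool_rot: [3.142, 0.042, 1.574]
contact_force: [-0.3, -1.1, -4.3]
finger_gap: 17.0
grip_force: 60.0
```

```bash
python3 -c "
from h import *
feel(2);cap()"
```

```text
23.0 z [589.58  28.2  151.02] F [ 0.27 -1.62 -5.8 ] T [ 0.069  0.047 -0.017]
foot z [158.8 162.  164.6]
cap 53 [[585.6, -185.1, 224.5], [593.7, -176.1, 236.7], [598.9, -171.0, 238.4]]
```

The carriage is fully down and still, with the cap at 239. I'll lower the pick clear, undo the tilt and then draw it out.

Emit:
apply_moves --motion '[0,0,0.07,0,0,0,-1,0,0,0.07,0,0,0,-1,0,0,0.07,0,0,0,-1,0,0,0.07,0,0,0,-1,0,0,0.07,0,0.1,0,-1,0,0,0.07,0,0.15,0,-1,0,0,0.05,0,0.15,0,-1,0,0,0,0,0,0,-1]'

```text
time_s: 24.05
tcp_pos: [589.6, 27.0, 137.0]
tool_rot: [3.142, -0.0, 1.572]
contact_force: [0.6, -0.1, -1.5]
finger_gap: 17.3
grip_force: 60.0
```

```bash
python3 -c "
from h import *
feel(2);cap();tilt();print(telemetry.get_obs()['tool_rot'])"
```

```text
24.15 z [589.64  27.39 136.98] F [ 0.08  0.77 -0.59] T [-0.076  0.055 -0.001]
foot z [153.9 157.  160. ]
cap 53 [[585.8, -185.6, 225.4], [593.2, -175.9, 235.8], [599.1, -171.6, 238.2]]
slope -0.0018 shank top z at y=-44,-55,-66: [141.  141.1 141.1]
[ 3.14142373e+00 -4.88023336e-05  1.57370103e+00]
```

Emit:
apply_moves --motion '[0.2,0,0,0,0,0,-1,0.4,0,0,0,0,0,-1,0.5,0,0,0,0,0,-1,0.5,0,0,0,0,0,-1,0.5,0,0,0,0,0,-1,0.3,0,0,0,0,0,-1,0.1,0,0,0,0,0,-1,0,0,0,0,0,0,-1]'

```text
time_s: 25.25
tcp_pos: [589.4, 102.4, 136.9]
tool_rot: [-3.142, 0.0, 1.573]
contact_force: [-0.2, -0.1, -0.8]
finger_gap: 17.1
grip_force: 60.0
```

```bash
python3 -c "
from h import *
tilt()
im,d,K,E=cam('wrist');P=cloud(d,K,E);hsv=cv2.cvtColor(im,cv2.COLOR_RGB2HSV)
m=(hsv[...,0]>22)&(hsv[...,0]<33)&(hsv[...,1]>170)&(P[...,2]>120)&(P[...,2]<190)
q=P[m];o=telemetry.get_obs();print(q[:,1].min()-o['tcp_pos'][1],q[:,1].max()-o['tcp_pos'][1],np.median(q[:,0])-o['tcp_pos'][0])
z=np.load('wrist3.npz');P=cloud(z['d'],z['K'],z['E']);hsv=cv2.cvtColor(z['im'],cv2.COLOR_RGB2HSV)
m=(hsv[...,0]>22)&(hsv[...,0]<33)&(hsv[...,1]>170)&(P[...,2]>120)&(P[...,2]<190)
q=P[m];print(q[:,1].min()-98,q[:,1].max()-98)
plan([494,272.7,137],[np.pi,0,1.314],8);print(o['tcp_pos'])"
```

```text
slope -0.0029 shank top z at y=-44,-55,-66: [141.2 141.3 141.3]
-36.63487268143713 63.125510120127274 -0.26679842886619554
-38.474178549309755 60.73841588761789
[0.71, -0.4, -0.0, 0.0, 0.0, 0.31]
[0.7, -0.42, -0.0, 0.0, 0.0, 0.31]
[0.69, -0.44, -0.0, 0.0, 0.0, 0.31]
[0.67, -0.46, -0.0, 0.0, 0.0, 0.31]
[0.66, -0.48, -0.0, 0.0, 0.0, 0.31]
[0.64, -0.51, -0.0, 0.0, 0.0, 0.31]
[0.62, -0.53, -0.0, 0.0, 0.0, 0.31]
[0.61, -0.55, -0.0, 0.0, 0.0, 0.31]
[589.41472878 101.83751534 136.95321906]
```

Emit:
apply_moves --motion '[0.71,-0.4,0,0,0,0.31,-1,0.7,-0.42,0,0,0,0.31,-1,0.69,-0.44,0,0,0,0.31,-1,0.67,-0.46,0,0,0,0.31,-1,0.66,-0.48,0,0,0,0.31,-1,0.64,-0.51,0,0,0,0.31,-1,0.62,-0.53,0,0,0,0.31,-1,0.61,-0.55,0,0,0,0.31,-1]'

```text
time_s: 26.35
tcp_pos: [493.6, 273.8, 137.0]
tool_rot: [3.141, 0.0, 1.312]
contact_force: [-0.6, 0.4, -0.9]
finger_gap: 17.3
grip_force: 60.0
```

Emit:
apply_moves --motion '[0,0,0,0,0,0,-1,0,0,0.5,0,0,0,-1,0,0,0.7,0,0,0,-1,0,0,0.7,0,0,0,-1,0,0,0.5,0,0,0,-1,0,0,0.2,0,0,0,-1,0,0,0,0,0,0,-1,0,0,0,0,0,0,-1]'

```text
time_s: 27.35
tcp_pos: [494.3, 273.9, 59.5]
tool_rot: [3.141, -0.001, 1.314]
contact_force: [0.1, -0.4, -0.2]
finger_gap: 17.5
grip_force: 60.0
```

```bash
python3 -c "
from h import *
o=telemetry.get_obs();print(o['tcp_pos'],o['tool_rot'],o['contact_force'])
plan([494,272.7,42],[np.pi,0,1.314],1)"
```

```text
[494.25341739 273.86230069  59.52250761] [ 3.14075655e+00 -8.12153185e-04  1.31372477e+00] [ 0.05492872 -0.42529627 -0.18664275]
[-0.04, 0.0, 0.58, 0.01, -0.01, -0.0]
```

Emit:
apply_moves --motion '[-0.03,0,0.2,0,0,0,-1,0,0,0.15,0,0,0,-1,0,0,0.1,0,0,0,-1,0,0,0.06,0,0,0,-1,0,0,0.03,0,0,0,-1,0,0,0.03,0,0,0,-1,0,0,0,0,0,0,-1,0,0,0,0,0,0,-1]'

```text
time_s: 28.35
tcp_pos: [493.6, 272.9, 41.9]
tool_rot: [3.141, -0.0, 1.314]
contact_force: [0.1, -0.2, -0.2]
finger_gap: 16.9
grip_force: 60.0
```

Emit:
apply_moves --motion '[0,0,0.01,0,0,0,-1,0,0,0,0,0,0,-0.4,0,0,0,0,0,0,0.2,0,0,0,0,0,0,0.6,0,0,0,0,0,0,0.8,0,0,0,0,0,0,0.8,0,0,0,0,0,0,0.8,0,0,0,0,0,0,0.8]'

```text
time_s: 29.35
tcp_pos: [493.5, 272.8, 41.5]
tool_rot: [3.142, 0.0, 1.314]
contact_force: [-0.3, -0.3, 0.0]
finger_gap: 79.1
grip_force: 0.0
```

Emit:
apply_moves --motion '[0,0,-0.2,0,0,0,0.8,0,0,-0.6,0,0,0,0.8,0,0,-0.9,0,0,0,0.8,0,0,-0.9,0,0,0,0.8,0,0,-0.9,0,0,0,0.8,0,0,-0.9,0,0,0,0.8,0,0,-0.4,0,0,0,0.8,0,0,0,0,0,0,0.8]'

```text
time_s: 30.35
tcp_pos: [493.9, 273.2, 186.5]
tool_rot: [3.141, -0.002, 1.314]
contact_force: [-0.8, 1.3, 0.1]
finger_gap: 79.3
grip_force: 0.0
```

```bash
python3 - <<'E'
from h import *
o=telemetry.get_obs();print(o['time_s'],o['tcp_pos'],o['finger_gap']); cap()
for n in("wrist","side"):
    im,d,K,E=cam(n); P=cloud(d,K,E); hsv=cv2.cvtColor(im,cv2.COLOR_RGB2HSV)
    m=(hsv[...,0]>22)&(hsv[...,0]<33)&(hsv[...,1]>170)&(abs(P[...,2]-52)<8)&(P[...,1]>200)
    m=cv2.erode(m.astype(np.uint8),np.ones((3,3)))>0; q=P[m]
    print(n,cv2.minAreaRect(q[:,:2].astype(np.float32)),np.median(q,0),np.polyfit(q[:,1],q[:,2],1))
    if n=="wrist": save(im,"w9.png")
E
```

```text
30.35 [493.85546378 273.15045661 186.50003699] 79.31000809503958
foot z [154.3 156.3 158.9]
cap 54 [[585.6, -185.5, 226.0], [592.9, -175.5, 236.0], [599.2, -171.6, 238.8]]
wrist ((497.083251953125, 285.92559814453125), (95.95803833007812, 15.363608360290527), 75.20094299316406) [497.88118416 288.85169156  51.45192024] [-1.42684672e-03  5.18828057e+01]
side ((496.437744140625, 289.15740966796875), (97.41405487060547, 12.469389915466309), 75.62970733642578) [497.82178375 295.67820855  53.51150559] [-4.71097002e-03  5.48865847e+01]
```

View pics/w9.png

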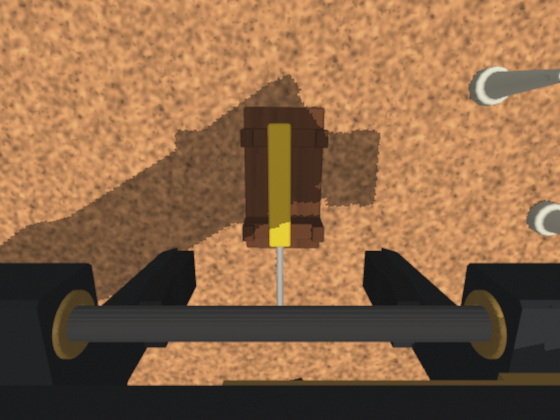

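The wrist view shows the pick level on its rest, handle at (280,185), just as it lay at the start. The carriage is down, so I'm handing in.

```bash
python3 -c "
from h import *
print(robot.close_job())"
```

```text
the job is handed in; nothing more can be done
None
```

I freed the carriage with the pick, it sank in one go to its stop, the pick is back on its rest as it lay, and the job is handed in; the hand-in gave no verdict.

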